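Set up a shelf board on bench supports for fitting its bracket

TASK

Set up the oak shelf board for fitting its bracket: stand the tall support block on the middle of the thin pad and the short one on the middle of the thick pad, each upright and square with its pad, and lay the shelf board flat across both, in line with the two pads and overhanging evenly at its ends. Then stand the U-shaped steel bracket, open side up, on the middle of the board with its two walls running lengthwise along the board, and stand the steel weight on the board directly above the tall block. Leave the drill, the fittings box and the tape measure where they are.

Things in the scene. Friction and masses are not known exactly. Their poses are not given: they have to be found in the camera images.
- tall_block: Taller oak support block with a black rubber cap, upright, 60 (its x) by 45 (its y) by 64 mm high, about 0.12 kg, loose. Origin: centre of its underside; z up. It has to go on pad_thin, its x along the pad's x.
- short_block: Shorter oak support block with a black rubber cap, upright, 60 (its x) by 45 (its y) by 36 mm high, about 0.07 kg, loose. Origin: centre of its underside; z up. It has to go on pad_thick, its x along the pad's x.
- shelf: Oak shelf board lying flat on the bench nearest the robot: 55 mm wide (its x), 260 mm long (its y), 20 mm thick (z), about 0.2 kg, loose. Origin: centre of its underside. Both faces and both ends are alike. Grip it across its width at mid-length. On the two blocks its underside lies 72 mm above the bench.
- bracket: Dark steel U bracket, open side up, about 0.18 kg, loose: base 50 (its x) by 40 (its y) by 4 mm, with two 4 mm walls along the 50 mm sides, outer faces 40 mm apart, tops 45 mm above the underside. The walls run along its x; grip it over their outer faces. Origin: centre of its underside; z up. On the board its x lies along the board's length, either way round.
- weight: Bright round steel weight, about 0.5 kg, loose: foot 50 mm across and 28 mm high, a short cone to 33 mm, then a cylindrical grip 26 mm across up to 58 mm above its underside. Origin: centre of its underside; z up.
- pad_thin: Thin white-faced wood pad fixed to the bench: 90 (its x) by 80 (its y) by 8 mm thick. Origin: centre of its underside, at bench height; its top is 8 mm above it. The two pads have the same yaw and stand side by side along their y, centres 180 mm apart; which of them is on the robot's left varies.
- pad_thick: Thick white-faced wood pad fixed to the bench: 90 (its x) by 80 (its y) by 36 mm thick. Origin: centre of its underside, at bench height; its top is 36 mm above it. Same yaw as pad_thin.
- drill: Bystander: blue and black cordless drill, 195 mm high, standing on its 75 by 115 mm battery, to the robot's left of the work. Origin: centre of its underside. To be left alone.
- fittings_box: Bystander: open plywood box of fittings, 90 (its x) by 200 (its y) by 60 mm high, with three compartments, beyond the pads. Origin: centre of its underside. To be left alone.
- tape_measure: Bystander: yellow tape measure in its case, 70 by 45 by 68 mm high, to the robot's right of the work. Origin: centre of its underside. To be left alone.
Not all that is in view belongs to the job. What is shaped like the tall_block but green or purple is not meant.

How it is judged (in metres and radians):
At the end, for the whole second after the job is handed in: Blocks upright, 14 mm of their pads' centres, square to 0.2 rad; board level, centre 15 mm of midway between pads, in line to 0.12 rad; bracket upright, 15 mm of board's centre, walls lengthwise to 0.2 rad; weight upright on the board, 15 mm of above the tall block; all released, at rest (horizontal distance between tall_block and pad_thin below 0.014 m and z of tall_block in the frame of pad_thin between 0.004 and 0.012 m and angle between each of tall_block, short_block, bracket, weight's own z axis and vertical below 0.06 rad and angle between the x axis of tall_block and the x axis of pad_thin, either way round below 0.2 rad and horizontal distance between short_block and pad_thick below 0.014 m and z of short_block in the frame of pad_thick between 0.032 and 0.04 m and angle between the x axis of short_block and the x axis of pad_thick, either way round below 0.2 rad and horizontal distance between shelf and pad_thin below 0.105 m and horizontal distance between shelf and pad_thick below 0.105 m and x of shelf in the frame of pad_thin between -0.015 and 0.015 m and angle between the y axis of shelf and the y axis of pad_thin, either way round below 0.12 rad and angle between the z axis of shelf and the z axis of pad_thin, either way round below 0.03 rad and height (world z) of shelf between 0.067 and 0.097 m and horizontal distance between bracket and shelf below 0.015 m and z of bracket in the frame of tall_block between 0.08 and 0.088 m and angle between the x axis of bracket and the y axis of shelf, either way round below 0.2 rad and horizontal distance between weight and tall_block below 0.015 m and z of weight in the frame of tall_block between 0.08 and 0.088 m and linear speed of each of tall_block, short_block, shelf, bracket, weight below 0.02 m/s and angular speed of each of tall_block, short_block, shelf, bracket, weight below 0.15 rad/s); the robot touches nothing.
It fails at once if the drill is moved more than 20 mm (distance of drill from where it was at the start of the episode above 0.02 m).
It fails at once if the fittings box is moved more than 20 mm (distance of fittings_box from where it was at the start of the episode above 0.02 m).
It fails at once if the tape measure is moved more than 20 mm (distance of tape_measure from where it was at the start of the episode above 0.02 m).
It also fails if it takes over 118 s, if anything falls off the work surface, if the arm or the gripper's body presses on something with over 40 N, if the wrist force passes 120 N, or if a joint passes its speed limit or range.

ROBOT

A 7-joint arm with a two-finger parallel gripper is mounted at the origin on the work surface. World frame = base frame: x ahead of the robot, y to its left, z up, the work surface at z = 0. Lengths are in mm, angles in rad, forces in N, time in s.
With the tool pointing down it reaches from about 400 to 850 mm from the base axis. Payload 4.4 kg.
Tool frame: the origin (TCP) lies between the finger pads; the fingertips stand 22 mm ahead of it and the grasp point (between the pads) lies 3 mm ahead of it; z points along the fingers, y is the line along which they close (so a half turn about z gives the same grasp; the last joint's range is limited). The gripper opens to 94 mm and grips with 3 to 60 N. Pads are 16 mm wide; open, the fingers measure 119 mm over their backs; the gripper's body (75 mm by 177 mm) begins 78 mm behind the grasp point.
Start: joints at [1.062, 0.628, 0.038, 1.517, -0.027, 0.996, -0.02], TCP at [278.535, -587.313, 227.478] pointing down, gripper open.
Joint ranges: [-3.06, 3.06], [-0.37, 2.12], [-1.25, 1.32], [0.18, 2.47], [-1.1, 4.24], [0.23, 1.98], [-2.94, 2.94]. Speed limits (rad/s): [2.57, 2.57, 3.14, 3.14, 3.14, 3.14, 3.14].

INTERFACE

Orientations are given as a 3x3 rotation matrix whose columns are the frame's x, y, z axes.
In Python, from plant import monitor, cams, workorder gives the robot as it stands.
- The arm moves only by the tool jog_arm, never from a script. Its argument "plan" is a list of rows, each a list of 3 entries, a list of its own where there are three numbers: the shift along the tool's x, y, z in units of 0.3 m (1.0 is 0.3 m), then the turn, a rotation vector about the tool's x, y, z in units of pi/2 rad (1.0 is pi/2 rad), then the closure, from 0 (fully open) to 1 (shut). A call has 1 to 5 rows; each row is the pose to reach, as a shift and turn from the pose commanded when the call began, along the tool's axes at that moment; what a row does not reach only later rows make up. A row lasts 1/10 s, in which the tool goes at most 50 mm and 8.59 degrees, less where a joint would pass 70% of its speed; a pose out of reach is approached as far as the arm can. A call with a number of a shift or a turn outside -1 to 1 is refused whole. A call with a gripper value outside its range is refused whole. The fingers move at their own pace and stop on an object; "squeeze" is the grip in N (left out, the last holds). Time passes only in rows, so rows that repeat a pose let the fingers close. It gives the time, the measured TCP pose, the force, the opening and the grip force at its end, in the units of the state.
- monitor.read_state(): the state, without advancing time (a new reading comes with each control period).
- cams.get_image(name): name is "side" or "top"; returns the picture (400x640x3 uint8, blue, green, red); there is no depth.
- cams.calibration(name): a dict with "camera_matrix" (3x3 intrinsics, pixels), "k1" (the pictures are not rectified: a ray, as slopes to the right and down, at radius r is drawn at 1 + k1 r^2 times it, then the intrinsics apply), "R" (3x3) and "t" (3): a world point X has camera coordinates R X + t. Camera axes: x right, y down, z forward; pixel columns grow to the right and rows downward; lengths in mm; the calibration is good to about 2 mm. A picture is of the moment at which its call begins. calibration takes no time and is no camera call.
- workorder.hand_in(): hands the job in; it is judged then, once.
The state is a dict: "time_s": time; "q": joint angles; "joint_velocities": joint speeds; "tau": joint torques, N m; "tool_pos": TCP position; "eef_rot": TCP orientation; "ft_force": force on the tool from outside, world axes, zero at the start; "ft_torque": the same for the moment, N m; "gripper_width": finger opening in mm; "grip_force": force on a finger pad.
Only numpy, scipy, OpenCV 4.12 (cv2) and the standard library are available. Lean on these libraries where they do the work, as an engineer would, in place of code of your own. Each camera call takes 0.05 s, during which the arm holds its last target. There are 200 camera calls.

## Working session

There is one attempt and no reset: what is moved stays moved. The work goes in short steps, Python scripts to look and compute and a tool call to move; the robot and the scene stay as the last step left them, time stands still between calls to the robot, and variables do not carry over. Pictures are saved under pics/ and viewed, at most 17 in all, crops included, and the job is handed in when it is done.

Besides the shell and the picture viewer there is one more tool, called after ">>>" by a JSON object that holds its "api" and its "payload", one argument or row to a line. jog_arm: Moves the arm, as the interface text tells. Shifts and turns lie within -1 to 1; 1 stands for 0.3 m of shift or pi/2 rad of turn. Its arguments: {"type":"object","properties":{"plan":{"type":"array","items":{"type":"array"}},"squeeze":{"type":"number"}},"required":["plan"]}

```bash
mkdir -p pics; ls; python3 - <<'E'
from plant import monitor,cams,workorder
import cv2,numpy as np
np.set_printoptions(precision=3,suppress=True)
for n in("top","side"):
    im=cams.get_image(n);cv2.imwrite(f"pics/{n}0.png",im);c=cams.calibration(n)
    R=np.array(c["R"]);print(n,c["camera_matrix"],c["k1"],R,c["t"],-R.T@np.array(c["t"]))
s=monitor.read_state();print(s["eef_rot"],s["time_s"])
E
```

```text
pics
top [[463.408   0.    316.092]
 [  0.    463.408 195.317]
 [  0.      0.      1.   ]] 0.037588698693731444 [[ 0.029 -1.     0.011]
 [-0.996 -0.029 -0.088]
 [ 0.088 -0.008 -0.996]] [ -25.999  606.92  1740.666] [ 451.791    6.709 1787.397]
side [[459.266   0.    319.691]
 [  0.    459.266 189.489]
 [  0.      0.      1.   ]] -0.05356395450630914 [[ 0.991 -0.132 -0.002]
 [-0.089 -0.662 -0.744]
 [ 0.096  0.738 -0.668]] [-599.174   85.933 1489.374] [  457.982 -1121.262  1057.191]
[[ 0.904  0.429 -0.001]
 [ 0.429 -0.904  0.002]
 [-0.    -0.002 -1.   ]] 0.1
```

View pics/top0.png

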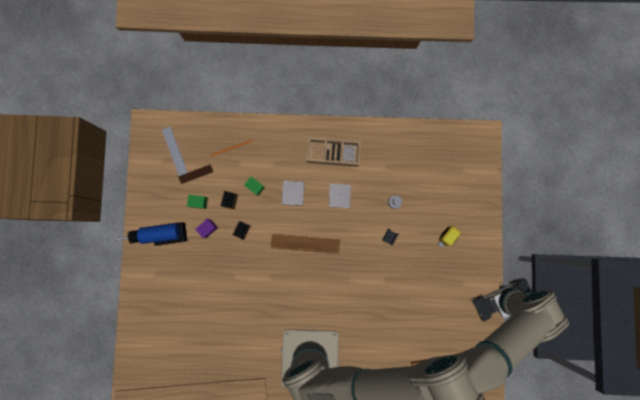

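View pics/side0.png

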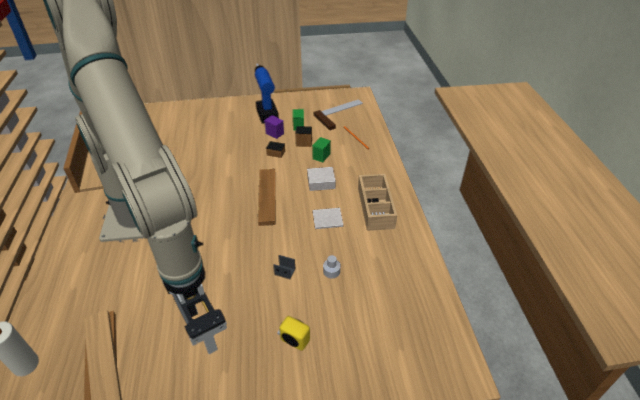

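Top view: candidates for the tall block are black caps at (229,200) and (241,230). The lookalikes are green at (197,202) and (254,186), and purple at (206,228). In the side view the (304,136) block is taller than the (276,149) one, so tall is top (229,200) and short is (241,230). Pads: left (293,193) looks thick, right (340,195) looks thin. Board (305,243), bracket (390,237), weight (395,201).

```bash
cat > h.py <<'E'
import cv2,numpy as np
from plant import monitor,cams,workorder
np.set_printoptions(precision=3,suppress=True)
def ray(n,px):
    c=cams.calibration(n);K=np.array(c["camera_matrix"]);R=np.array(c["R"]);t=np.array(c["t"])
    d=cv2.undistortPoints(np.array(px,float).reshape(-1,1,2),K,np.array([c["k1"],0,0,0.]))[:,0]
    return -R.T@t,np.c_[d,np.ones(len(d))]@R
def plane(n,px,h):
    o,d=ray(n,px);return o+d*((h-o[2])/d[:,2])[:,None]
def proj(n,X):
    c=cams.calibration(n)
    return cv2.projectPoints(np.array(X,float).reshape(-1,1,3),cv2.Rodrigues(np.array(c["R"]))[0],np.array(c["t"],float),np.array(c["camera_matrix"]),np.array([c["k1"],0,0,0.]))[0][:,0]
def blob(im,n,box,lo,hi,h):
    "largest HSV blob in box (x0,y0,x1,y1), at height h: centre, size, angle; works 8x upsampled"
    x0,y0,x1,y1=box;s=8
    z=cv2.resize(im[y0:y1,x0:x1],None,fx=s,fy=s,interpolation=cv2.INTER_CUBIC)
    m=cv2.inRange(cv2.cvtColor(z,cv2.COLOR_BGR2HSV),lo,hi)
    c=max(cv2.findContours(m,0,1)[0],key=cv2.contourArea)[:,0]
    w=plane(n,(c+.5)/s-.5+[x0,y0],h)
    (cx,cy),sz,a=cv2.minAreaRect(w[:,:2].astype(np.float32))
    return np.array([cx,cy]),np.array(sz),a
E
python3 - <<'E'
from h import *
im=cv2.imread("pics/top0.png");sd=cv2.imread("pics/side0.png")
K=(0,0,0)
for nm,b,lo,hi,h in [("tall",(217,188,241,212),K,(180,255,70),64),("short",(230,219,254,241),K,(180,255,70),36),
 ("bracket",(378,226,402,248),K,(180,255,80),45),("shelf",(262,228,350,260),(5,90,0),(30,255,125),20),
 ("padL",(278,174,308,210),(0,0,140),(180,60,255),36),("padR",(325,176,356,214),(0,0,140),(180,60,255),8),("weight",(385,190,405,212),(0,0,100),(180,70,255),28)]:
    c,s,a=blob(im,"top",b,lo,hi,h);print(nm,c,s,a)
a=cv2.resize(im[170:260,185:285],(800,600)[:1]*1+(560,) if 0 else (600,540),interpolation=2)
def C(i,x0,y0,x1,y1): return cv2.resize(i[y0:y1,x0:x1],(400,300),interpolation=2)
cv2.imwrite("pics/c1.png",np.vstack([np.hstack([C(im,190,172,270,232+8),C(im,265,170,365,245)]),np.hstack([C(im,370,185,430,245-15),C(sd,255,105,335,165)])]))
E
```

```text
tall [578.363 315.973] [51.158 58.196] 78.67951202392578
short [467.743 270.174] [45.583 57.579] 67.2044448852539
bracket [ 458.777 -288.644] [42.774 48.586] 63.20532989501953
shelf [422.461  29.181] [267.082  61.665] 86.88597869873047
padL [616.841  82.074] [93.923 79.967] 4.373376846313477
padR [611.739 -98.138] [83.742 93.253] 88.74687957763672
weight [ 592.575 -308.093] [53.126 54.767] 0.8571958541870117
```

View pics/c1.png

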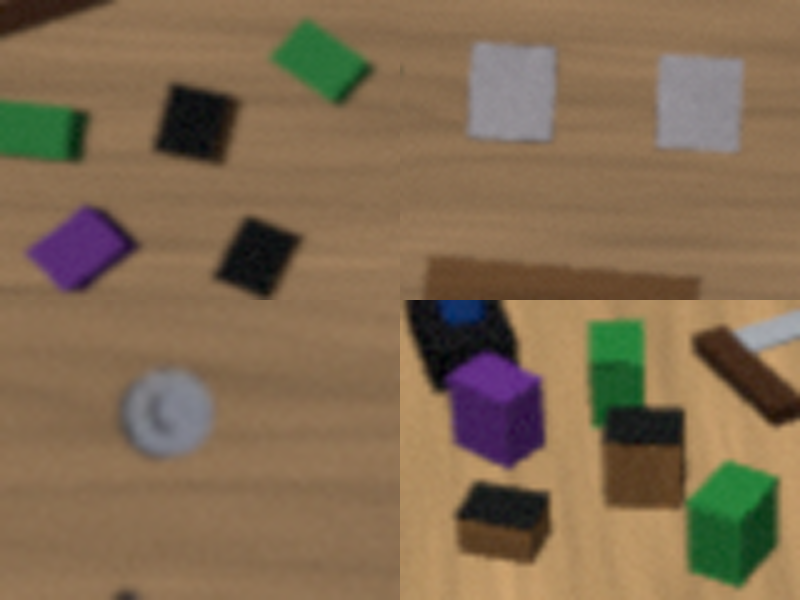

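The crop confirms it: the tall block is the black cap over tall oak sides (side crop around (645,455)), not green or purple. The short one is the low block at (503,520). Pad spacing measures 180.3 mm against 180 nominal, and the left pad is the thick one.

```bash
cat >> h.py <<'E'
from scipy.spatial.transform import Rotation as Ro
def legs(x,y,z,a,start=None):
    "segments (tool units) to TCP x,y,z with tool y at world angle a deg, tool down; returns end pose"
    if start is None:
        s=monitor.read_state();start=(np.array(s["tool_pos"]),np.array(s["eef_rot"]))
    p,R=start;g=np.array([x,y,z],float);a=np.radians(a)
    G=np.c_[[-np.sin(a),np.cos(a),0],[np.cos(a),np.sin(a),0],[0,0,-1]]
    w=Ro.from_matrix(R.T@G).as_rotvec();n=int(max(np.ceil(np.linalg.norm(g-p)/210),np.ceil(np.degrees(np.linalg.norm(w))/38),1))
    print("->",x,y,z,round(np.degrees(a),1))
    for i in range(n):
        print("   ",(R.T@(g-p)/n/300).round(3).tolist(),(w/n/(np.pi/2)).round(3).tolist());R=R@Ro.from_rotvec(w/n).as_matrix()
    return g,G
def st():
    s=monitor.read_state();print(s["time_s"],s["tool_pos"],s["ft_force"],s["gripper_width"],s["grip_force"])
E
python3 - <<'E'
from h import *
im=cv2.imread("pics/top0.png")
for t in(40,50,60):print("tall",*blob(im,"top",(217,188,241,212),(0,0,0),(180,255,t),64))
for b in((184,190,212,212),(242,174,268,198)):print("green",*blob(im,"top",b,(50,80,40),(80,255,255),64))
sd=cv2.imread("pics/side0.png")
for t in(40,50):
  print("tall side",*blob(sd,"side",(293,118,316,150),(0,0,0),(180,255,t),64));print("short side",*blob(sd,"side",(262,138,290,160),(0,0,0),(180,255,t),36))
p=legs(577,317,227,-11.3)
legs(577,317,38,-11.3,p)
E
```

```text
tall [578.983 316.966] [44.064 53.356] 79.37187194824219
tall [578.831 316.273] [46.876 55.166] 79.15181732177734
tall [578.673 315.909] [49.256 56.713] 79.08759307861328
green [569.19  434.619] [69.368 44.174] 85.08856201171875
green [633.843 225.31 ] [64.477 42.404] 53.18031311035156
tall side [584.834 321.898] [46.617 55.201] 82.2121353149414
short side [474.314 269.867] [41.112 58.364] 67.1040267944336
tall side [584.635 321.962] [49.948 56.905] 82.22241973876953
short side [474.783 269.638] [43.814 61.   ] 66.75977325439453
-> 577 317 227 -11.3
    [0.438, -0.459, 0.001] [-0.0, -0.0, -0.119]
    [0.516, -0.37, 0.0] [-0.0, -0.0, -0.119]
    [0.575, -0.268, 0.0] [-0.0, -0.0, -0.119]
    [0.615, -0.157, -0.0] [-0.0, -0.0, -0.119]
    [0.633, -0.041, -0.0] [-0.0, -0.0, -0.119]
-> 577 317 38 -11.3
    [0.0, 0.0, 0.63] [0.0, 0.0, 0.0]
```

>>> {"api": "jog_arm", "payload": {
  "plan": [
    [[0.438,-0.459,0],[0,0,-0.119],0],
    [[0.438,-0.459,0],[0,0,-0.119],0],
    [[0.438,-0.459,0],[0,0,-0.119],0],
    [[0.438,-0.459,0],[0,0,-0.119],0],
    [[0.438,-0.459,0],[0,0,-0.119],0]
  ],
  "squeeze": 20
}}

```text
time_s: 0.6
tool_pos: [340.8, -400.2, 227.4]
eef_rot: [[0.803, 0.596, 0.0], [0.596, -0.803, 0.005], [0.003, -0.003, -1.0]]
ft_force: [0.3, -0.5, 0.5]
gripper_width: 94.0
grip_force: 0.0
```

>>> {"api": "jog_arm", "payload": {
  "plan": [
    [[0.516,-0.37,0],[0,0,-0.119],0],
    [[0.516,-0.37,0],[0,0,-0.119],0],
    [[0.516,-0.37,0],[0,0,-0.119],0],
    [[0.516,-0.37,0],[0,0,-0.119],0],
    [[0.516,-0.37,0],[0,0,-0.119],0]
  ]
}}

```text
time_s: 1.1
tool_pos: [399.9, -220.8, 227.5]
eef_rot: [[0.678, 0.735, 0.001], [0.735, -0.678, 0.002], [0.002, -0.001, -1.0]]
ft_force: [-0.6, -0.6, 0.8]
gripper_width: 93.8
grip_force: 0.0
```

>>> {"api": "jog_arm", "payload": {
  "plan": [
    [[0.575,-0.268,0],[0,0,-0.119],0],
    [[0.575,-0.268,0],[0,0,-0.119],0],
    [[0.575,-0.268,0],[0,0,-0.119],0],
    [[0.575,-0.268,0],[0,0,-0.119],0],
    [[0.575,-0.268,0],[0,0,-0.119],0]
  ]
}}

```text
time_s: 1.6
tool_pos: [459.8, -40.3, 227.6]
eef_rot: [[0.531, 0.848, 0.002], [0.848, -0.531, 0.002], [0.003, 0.001, -1.0]]
ft_force: [-0.4, 0.1, 0.3]
gripper_width: 93.9
grip_force: 0.0
```

>>> {"api": "jog_arm", "payload": {
  "plan": [
    [[0.615,-0.157,0],[0,0,-0.119],0],
    [[0.615,-0.157,0],[0,0,-0.119],0],
    [[0.615,-0.157,0],[0,0,-0.119],0],
    [[0.615,-0.157,0],[0,0,-0.119],0],
    [[0.615,-0.157,0],[0,0,-0.119],0]
  ]
}}

```text
time_s: 2.1
tool_pos: [518.8, 140.7, 227.3]
eef_rot: [[0.366, 0.931, 0.002], [0.931, -0.366, 0.004], [0.004, 0.0, -1.0]]
ft_force: [-0.4, -0.5, -0.3]
gripper_width: 93.7
grip_force: 0.0
```

>>> {"api": "jog_arm", "payload": {
  "plan": [
    [[0.633,-0.041,0],[0,0,-0.119],0],
    [[0.633,-0.041,0],[0,0,-0.119],0],
    [[0.633,-0.041,0],[0,0,-0.119],0],
    [[0.633,-0.041,0],[0,0,-0.119],0],
    [[0.633,-0.041,0],[0,0,-0.119],0]
  ]
}}

```text
time_s: 2.6
tool_pos: [576.9, 320.8, 226.5]
eef_rot: [[0.188, 0.982, -0.0], [0.982, -0.188, 0.003], [0.003, -0.001, -1.0]]
ft_force: [-0.5, 0.2, 0.2]
gripper_width: 94.0
grip_force: 0.0
```

>>> {"api": "jog_arm", "payload": {
  "plan": [
    [[-0.006,0.013,0.1],[0,0,0],0],
    [[-0.006,0.013,0.3],[0,0,0],0],
    [[-0.006,0.013,0.45],[0,0,0],0],
    [[-0.006,0.013,0.58],[0,0,0],0],
    [[-0.006,0.013,0.63],[0,0,0],0]
  ]
}}

```text
time_s: 3.1
tool_pos: [577.8, 308.2, 33.6]
eef_rot: [[0.195, 0.981, -0.007], [0.981, -0.195, -0.007], [-0.008, -0.005, -1.0]]
ft_force: [0.3, -0.4, -0.7]
gripper_width: 94.1
grip_force: 0.0
```

>>> {"api": "jog_arm", "payload": {
  "plan": [
    [[0,0,0],[0,0,0],0],
    [[0,0,0],[0,0,0],1],
    [[0,0,0],[0,0,0],1],
    [[0,0,0],[0,0,0],1],
    [[0,0,0],[0,0,0],1]
  ]
}}

```text
time_s: 3.6
tool_pos: [580.4, 314.8, 40.1]
eef_rot: [[0.192, 0.981, 0.002], [0.981, -0.192, 0.001], [0.002, 0.002, -1.0]]
ft_force: [1.1, 0.4, -0.6]
gripper_width: 65.4
grip_force: 0.0
```

>>> {"api": "jog_arm", "payload": {
  "plan": [
    [[0,0,0],[0,0,0],1],
    [[0,0,0],[0,0,0],1],
    [[0,0,-0.1],[0,0,0],1],
    [[0,0,-0.2],[0,0,0],1],
    [[0,0,-0.35],[0,0,0],1]
  ]
}}

```text
time_s: 4.1
tool_pos: [577.7, 313.2, 142.2]
eef_rot: [[0.192, 0.981, -0.005], [0.981, -0.192, -0.003], [-0.004, -0.004, -1.0]]
ft_force: [1.2, -0.7, -0.5]
gripper_width: 59.4
grip_force: 20.0
```

```bash
python3 - <<'E'
from h import *
im=cams.get_image("top");sd=cams.get_image("side")
def C(i,x0,y0,x1,y1): return cv2.resize(i[y0:y1,x0:x1],(400,300),interpolation=2)
cv2.imwrite("pics/c2.png",np.hstack([C(im,190,160,290,235),C(sd,255,70,355,145)]))
im=cv2.imread("pics/top0.png");sd=cv2.imread("pics/side0.png")
for n,b,h in(("padL",(303,163,340,183),36),("padR",(308,204,348,230),8)):print(n,*blob(sd,"side",b,(0,0,185),(180,50,255),h))
print(blob(sd,"side",(320,252,345,280),(0,0,100),(180,70,255),28))
st()
E
```

```text
padL [619.333  83.968] [88.324 81.597] 1.2900434732437134
padR [616.075 -94.794] [78.487 90.528] 88.83944702148438
(array([ 596.701, -309.81 ]), array([84.771, 50.485]), 82.1922378540039)
4.2 [582.801 316.835 149.546] [ 0.728  0.283 -1.987] 59.97770072598442 19.997277036309242
```

View pics/c2.png

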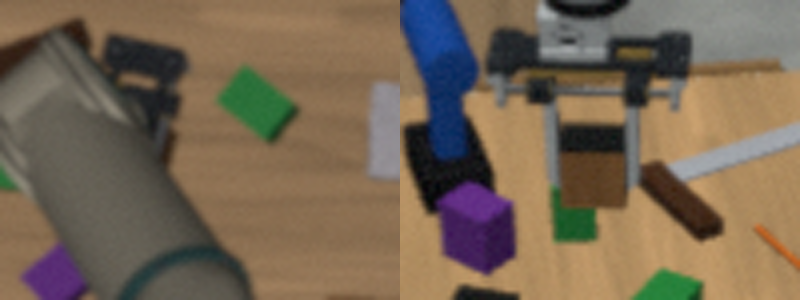

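The tall block is held at 60 mm and hangs upright under the fingers. The measured pose lags and rings by a few mm, so I'll track the commanded pose instead.

```bash
cat >> h.py <<'E'
import json
def cmd(moves,reset=None):
    "log executed final rows [(shift),(turn)]; returns the commanded pose"
    d=reset or json.load(open("cmd.json"));p=np.array(d[0]);R=np.array(d[1])
    for s,t in moves:
        p=p+R@(np.array(s)*300);R=R@Ro.from_rotvec(np.array(t)*np.pi/2).as_matrix()
    json.dump([p.tolist(),R.tolist()],open("cmd.json","w"));print("cmd",p,"tool y deg",np.degrees(np.arctan2(R[1,1],R[0,1])));return p,R
def z(d):return ((0,0,d),(0,0,0))
E
python3 - <<'E'
from h import *
R0=[[.904,.429,-.001],[.429,-.904,.002],[0,-.002,-1]]
R0=Ro.from_matrix(np.array(R0)).as_matrix().tolist();t=(0,0,-.119)
c=cmd([((.438,-.459,0),t),((.516,-.37,0),t),((.575,-.268,0),t),((.615,-.157,0),t),((.633,-.041,0),t),((-.006,.013,.63),(0,0,0)),z(-.35)],([278.535,-587.313,227.478],R0))
st()
p=legs(614,-100,170,-1.3,c);legs(614,-100,47,-1.3,p)
E
```

```text
cmd [579.124 314.597 144.915] tool y deg -11.062907404888795
4.2 [582.801 316.835 149.546] [ 0.728  0.283 -1.987] 59.97770072598442 19.997277036309242
-> 614 -100 170 -1.3
    [-0.667, 0.19, -0.043] [-0.0, -0.001, -0.054]
    [-0.681, 0.132, -0.042] [-0.0, -0.001, -0.054]
-> 614 -100 47 -1.3
    [0.0, 0.0, 0.41] [0.0, 0.0, 0.0]
```

>>> {"api": "jog_arm", "payload": {
  "plan": [
    [[-0.15,0.04,-0.043],[0,-0.001,-0.02],1],
    [[-0.3,0.09,-0.043],[0,-0.001,-0.03],1],
    [[-0.45,0.13,-0.043],[0,-0.001,-0.054],1],
    [[-0.6,0.17,-0.043],[0,-0.001,-0.054],1],
    [[-0.667,0.19,-0.043],[0,-0.001,-0.054],1]
  ]
}}

```text
time_s: 4.7
tool_pos: [596.6, 100.2, 155.3]
eef_rot: [[0.114, 0.993, -0.002], [0.993, -0.114, -0.006], [-0.006, -0.002, -1.0]]
ft_force: [0.4, 0.2, -2.2]
gripper_width: 60.1
grip_force: 20.0
```

>>> {"api": "jog_arm", "payload": {
  "plan": [
    [[-0.15,0.03,-0.042],[0,-0.001,-0.02],1],
    [[-0.3,0.06,-0.042],[0,-0.001,-0.03],1],
    [[-0.45,0.09,-0.042],[0,-0.001,-0.054],1],
    [[-0.6,0.12,-0.042],[0,-0.001,-0.054],1],
    [[-0.681,0.132,-0.042],[0,-0.001,-0.054],1]
  ]
}}

```text
time_s: 5.2
tool_pos: [613.4, -106.3, 168.2]
eef_rot: [[0.029, 1.0, -0.002], [1.0, -0.029, -0.006], [-0.006, -0.002, -1.0]]
ft_force: [-0.0, -0.6, -1.9]
gripper_width: 60.3
grip_force: 20.0
```

>>> {"api": "jog_arm", "payload": {
  "plan": [
    [[0,0,0],[0,0,0],1],
    [[0,0,0],[0,0,0],1],
    [[0,0,0.1],[0,0,0],1],
    [[0,0,0.2],[0,0,0],1],
    [[0,0,0.3],[0,0,0],1]
  ]
}}

```text
time_s: 5.7
tool_pos: [614.3, -97.9, 78.4]
eef_rot: [[0.021, 1.0, 0.0], [1.0, -0.021, -0.002], [-0.002, 0.0, -1.0]]
ft_force: [0.3, 0.1, -0.9]
gripper_width: 59.9
grip_force: 20.0
```

>>> {"api": "jog_arm", "payload": {
  "plan": [
    [[0,0,0.05],[0,0,0],1],
    [[0,0,0.08],[0,0,0],1],
    [[0,0,0.1],[0,0,0],1],
    [[0,0,0.1],[0,0,0],1],
    [[0,0,0.1],[0,0,0],1]
  ]
}}

```text
time_s: 6.2
tool_pos: [615.0, -100.7, 50.3]
eef_rot: [[0.024, 1.0, 0.002], [1.0, -0.024, -0.003], [-0.003, 0.002, -1.0]]
ft_force: [0.7, 0.3, -1.5]
gripper_width: 60.0
grip_force: 20.0
```

>>> {"api": "jog_arm", "payload": {
  "plan": [
    [[0,0,0],[0,0,0],1],
    [[0,0,0],[0,0,0],1],
    [[0,0,0],[0,0,0],1],
    [[0,0,0],[0,0,0],1],
    [[0,0,0],[0,0,0],1]
  ]
}}

```text
time_s: 6.7
tool_pos: [614.2, -100.8, 49.4]
eef_rot: [[0.024, 1.0, -0.0], [1.0, -0.024, -0.003], [-0.003, -0.0, -1.0]]
ft_force: [-0.2, -0.5, -1.2]
gripper_width: 59.9
grip_force: 20.0
```

```bash
python3 - <<'E'
from h import *
c=cmd([((-.667,.19,-.043),(0,-.001,-.054)),((-.681,.132,-.042),(0,-.001,-.054)),z(.4)])
sd=cams.get_image("side");im=cams.get_image("top");st()
def C(i,x0,y0,x1,y1): return cv2.resize(i[y0:y1,x0:x1],(400,300),interpolation=2)
cv2.imwrite("pics/c3.png",np.hstack([C(im,285,150,385,225),C(sd,280,150,380,225)]))
E
```

```text
cmd [ 613.836 -100.279   49.912] tool y deg -1.3429039497524071
6.8 [ 614.142 -100.716   49.296] [ 0.377 -0.683 -1.343] 59.598506627851776 19.997307769954205
```

View pics/c3.png

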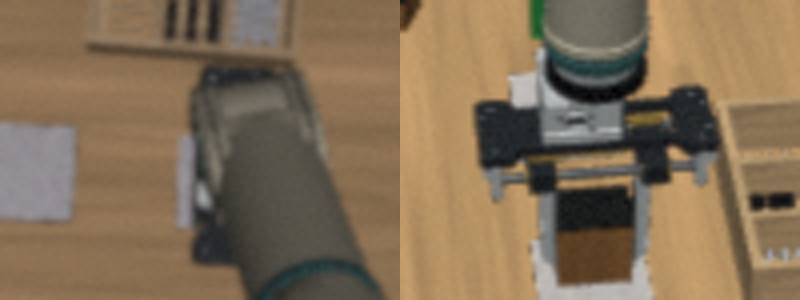

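>>> {"api": "jog_arm", "payload": {
  "plan": [
    [[0,0,0.004],[0,0,0],1],
    [[0,0,0.007],[0,0,0],1],
    [[0,0,0.007],[0,0,0],0.22],
    [[0,0,0.007],[0,0,0],0.22],
    [[0,0,0.007],[0,0,0],0.22]
  ]
}}

```text
time_s: 7.3
tool_pos: [614.3, -100.7, 47.2]
eef_rot: [[0.024, 1.0, -0.0], [1.0, -0.024, -0.003], [-0.003, -0.0, -1.0]]
ft_force: [0.3, 0.0, -0.6]
gripper_width: 73.1
grip_force: 0.0
```

>>> {"api": "jog_arm", "payload": {
  "plan": [
    [[0,0,0],[0,0,0],0.22],
    [[0,0,-0.1],[0,0,0],0.22],
    [[0,0,-0.23],[0,0,0],0.22],
    [[0,0,-0.36],[0,0,0],0.1],
    [[0,0,-0.5],[0,0,0],0]
  ]
}}

```text
time_s: 7.8
tool_pos: [613.7, -100.2, 198.3]
eef_rot: [[0.024, 1.0, -0.001], [1.0, -0.024, -0.003], [-0.003, -0.001, -1.0]]
ft_force: [0.4, -0.3, -0.4]
gripper_width: 85.8
grip_force: 0.0
```

```bash
python3 - <<'E'
from h import *
c=cmd([z(.007),z(-.5)])
p=legs(471,267,200,-22.8,c);legs(471,267,27,-22.8,p)
E
```

```text
cmd [ 614.024 -100.099  197.811] tool y deg -1.3429039497524071
-> 471 267 200 -22.8
    [0.606, -0.253, -0.004] [-0.0, 0.0, 0.119]
    [0.548, -0.361, -0.004] [-0.0, 0.0, 0.119]
-> 471 267 27 -22.8
    [0.0, 0.0, 0.577] [0.0, 0.0, 0.0]
```

>>> {"api": "jog_arm", "payload": {
  "plan": [
    [[0.15,-0.06,0],[0,0,0.04],0],
    [[0.3,-0.12,0],[0,0,0.08],0],
    [[0.45,-0.18,0],[0,0,0.119],0],
    [[0.56,-0.23,0],[0,0,0.119],0],
    [[0.606,-0.253,0],[0,0,0.119],0]
  ]
}}

```text
time_s: 8.3
tool_pos: [541.0, 87.7, 197.0]
eef_rot: [[0.203, 0.979, -0.001], [0.979, -0.203, -0.001], [-0.001, -0.0, -1.0]]
ft_force: [1.0, 0.3, 0.5]
gripper_width: 93.7
grip_force: 0.0
```

>>> {"api": "jog_arm", "payload": {
  "plan": [
    [[0.14,-0.09,0],[0,0,0.04],0],
    [[0.28,-0.18,0],[0,0,0.08],0],
    [[0.42,-0.27,0],[0,0,0.119],0],
    [[0.52,-0.34,0],[0,0,0.119],0],
    [[0.548,-0.361,0],[0,0,0.119],0]
  ]
}}

```text
time_s: 8.8
tool_pos: [469.5, 270.9, 196.3]
eef_rot: [[0.382, 0.924, -0.0], [0.924, -0.382, -0.001], [-0.001, -0.0, -1.0]]
ft_force: [0.1, -0.4, -0.1]
gripper_width: 94.3
grip_force: 0.0
```

>>> {"api": "jog_arm", "payload": {
  "plan": [
    [[0.01,0,0],[0,0,0],0],
    [[0.01,0,0.1],[0,0,0],0],
    [[0.01,0,0.23],[0,0,0],0],
    [[0.01,0,0.36],[0,0,0],0],
    [[0.01,0,0.44],[0,0,0],0]
  ]
}}

```text
time_s: 9.3
tool_pos: [473.1, 265.0, 61.5]
eef_rot: [[0.391, 0.92, -0.002], [0.92, -0.391, -0.007], [-0.007, 0.001, -1.0]]
ft_force: [-0.4, 0.2, -0.1]
gripper_width: 94.1
grip_force: 0.0
```

>>> {"api": "jog_arm", "payload": {
  "plan": [
    [[0,0,0.05],[0,0,0],0],
    [[0,0,0.09],[0,0,0],0],
    [[0,0,0.115],[0,0,0],0],
    [[0,0,0.125],[0,0,0],0],
    [[0,0,0.125],[0,0,0],0]
  ]
}}

```text
time_s: 9.8
tool_pos: [472.7, 268.5, 26.7]
eef_rot: [[0.388, 0.922, 0.0], [0.922, -0.388, -0.003], [-0.003, 0.001, -1.0]]
ft_force: [-0.2, 0.6, 0.1]
gripper_width: 93.9
grip_force: 0.0
```

>>> {"api": "jog_arm", "payload": {
  "plan": [
    [[0,0,0],[0,0,0],0],
    [[0,0,0],[0,0,0],1],
    [[0,0,0],[0,0,0],1],
    [[0,0,0],[0,0,0],1],
    [[0,0,0],[0,0,0],1]
  ]
}}

```text
time_s: 10.3
tool_pos: [472.1, 269.1, 26.8]
eef_rot: [[0.387, 0.922, -0.0], [0.922, -0.387, -0.003], [-0.003, 0.001, -1.0]]
ft_force: [-1.1, 1.2, 0.7]
gripper_width: 64.9
grip_force: 0.4
```

>>> {"api": "jog_arm", "payload": {
  "plan": [
    [[0,0,0],[0,0,0],1],
    [[0,0,-0.1],[0,0,0],1],
    [[0,0,-0.23],[0,0,0],1],
    [[0,0,-0.36],[0,0,0],1],
    [[0,0,-0.45],[0,0,0],1]
  ]
}}

```text
time_s: 10.8
tool_pos: [472.8, 269.7, 164.0]
eef_rot: [[0.387, 0.922, 0.002], [0.922, -0.387, -0.002], [-0.001, 0.002, -1.0]]
ft_force: [1.0, 0.0, -1.3]
gripper_width: 60.2
grip_force: 20.0
```

```bash
python3 - <<'E'
from h import *
o=(0,0,0);t=(0,0,.119)
cmd([((.606,-.253,0),t),((.548,-.361,0),t),((.01,0,.44),o),z(.125)]);c=cmd([z(-.45)])
im=cams.get_image("top");sd=cams.get_image("side");st()
cv2.imwrite("pics/top1.png",im);K=(0,0,0)
for t in(40,50):
  print("tall top",*blob(im,"top",(328,180,352,212),K,(180,255,t),72)); print("tall side",*blob(sd,"side",(315,185,345,225),K,(180,255,t),72))
p=legs(618,83,160,-1.3,c)
def C(i,x0,y0,x1,y1): return cv2.resize(i[y0:y1,x0:x1],(400,300),interpolation=2)
cv2.imwrite("pics/c4.png",np.hstack([C(im,295,170,375,230),C(sd,240,100,360,190)]))
E
```

```text
cmd [471.767 269.38   28.042] tool y deg -22.76289197776923
cmd [471.938 269.544 163.042] tool y deg -22.76289197776923
10.9 [474.503 270.759 165.241] [ 0.151  0.509 -1.022] 60.11866386594415 19.999827034771442
tall top [611.325 -93.669] [38.687 55.127] 89.07057189941406
tall side [616.749 -94.984] [44.465 55.62 ] 87.65365600585938
tall top [611.242 -93.619] [40.213 57.197] 88.3157730102539
tall side [616.559 -95.128] [46.381 56.856] 87.7684326171875
-> 618 83 160 -1.3
    [-0.192, 0.345, 0.005] [-0.0, 0.0, -0.119]
    [-0.253, 0.303, 0.005] [-0.0, 0.0, -0.119]
```

View pics/c4.png

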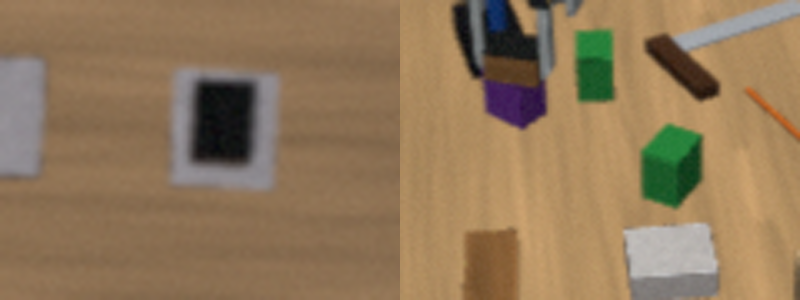

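>>> {"api": "jog_arm", "payload": {
  "plan": [
    [[-0.06,0.11,0.005],[0,0,-0.03],1],
    [[-0.12,0.22,0.005],[0,0,-0.07],1],
    [[-0.17,0.3,0.005],[0,0,-0.1],1],
    [[-0.192,0.345,0.005],[0,0,-0.119],1],
    [[-0.192,0.345,0.005],[0,0,-0.119],1]
  ]
}}

```text
time_s: 11.4
tool_pos: [546.3, 172.9, 158.8]
eef_rot: [[0.214, 0.977, -0.002], [0.977, -0.214, -0.005], [-0.005, -0.001, -1.0]]
ft_force: [0.2, 0.5, -0.4]
gripper_width: 59.6
grip_force: 20.0
```

>>> {"api": "jog_arm", "payload": {
  "plan": [
    [[-0.09,0.11,0.005],[0,0,-0.03],1],
    [[-0.18,0.21,0.005],[0,0,-0.07],1],
    [[-0.24,0.28,0.005],[0,0,-0.1],1],
    [[-0.253,0.303,0.005],[0,0,-0.119],1],
    [[-0.253,0.303,0.005],[0,0,-0.119],1]
  ]
}}

```text
time_s: 11.9
tool_pos: [618.2, 82.6, 157.9]
eef_rot: [[0.026, 1.0, -0.002], [1.0, -0.026, -0.003], [-0.003, -0.002, -1.0]]
ft_force: [-0.3, 0.3, -0.7]
gripper_width: 59.7
grip_force: 20.0
```

>>> {"api": "jog_arm", "payload": {
  "plan": [
    [[0,0,0.1],[0,0,0],1],
    [[0,0,0.2],[0,0,0],1],
    [[0,0,0.26],[0,0,0],1],
    [[0,0,0.29],[0,0,0],1],
    [[0,0,0.305],[0,0,0],1]
  ]
}}

```text
time_s: 12.4
tool_pos: [617.1, 84.4, 66.8]
eef_rot: [[0.022, 1.0, -0.002], [1.0, -0.022, -0.003], [-0.003, -0.002, -1.0]]
ft_force: [-0.3, -0.2, 0.2]
gripper_width: 59.9
grip_force: 20.0
```

>>> {"api": "jog_arm", "payload": {
  "plan": [
    [[0,0,0],[0,0,0],1],
    [[0,0,0],[0,0,0],1],
    [[0,0,0.006],[0,0,0],1],
    [[0,0,0.012],[0,0,0],1],
    [[0,0,0.012],[0,0,0],1]
  ]
}}

```text
time_s: 12.9
tool_pos: [618.4, 82.5, 64.2]
eef_rot: [[0.024, 1.0, -0.0], [1.0, -0.024, -0.003], [-0.003, 0.0, -1.0]]
ft_force: [-0.9, -0.3, -1.7]
gripper_width: 59.9
grip_force: 20.0
```

```bash
python3 - <<'E'
from h import *
t=(0,0,-.119)
cmd([((-.192,.345,.005),t),((-.253,.303,.005),t),z(.305),z(.012)]);st()
E
```

```text
cmd [618.014  83.057  64.983] tool y deg -1.3429039497524091
12.9 [618.438  82.521  64.176] [-0.903 -0.299 -1.694] 59.92258561557924 19.999890625476837
```

>>> {"api": "jog_arm", "payload": {
  "plan": [
    [[0,0,0.003],[0,0,0],1],
    [[0,0,0.003],[0,0,0],0.22],
    [[0,0,0.003],[0,0,0],0.22],
    [[0,0,0.003],[0,0,0],0.22],
    [[0,0,0.003],[0,0,0],0.22]
  ]
}}

```text
time_s: 13.4
tool_pos: [618.4, 82.6, 63.2]
eef_rot: [[0.024, 1.0, -0.0], [1.0, -0.024, -0.003], [-0.003, -0.0, -1.0]]
ft_force: [0.7, 0.4, 0.0]
gripper_width: 73.1
grip_force: 0.0
```

>>> {"api": "jog_arm", "payload": {
  "plan": [
    [[0,0,-0.1],[0,0,0],0.22],
    [[0,0,-0.23],[0,0,0],0.22],
    [[0,0,-0.36],[0,0,0],0],
    [[0,0,-0.43],[0,0,0],0],
    [[0,0,-0.45],[0,0,0],0]
  ]
}}

```text
time_s: 13.9
tool_pos: [620.0, 83.5, 201.1]
eef_rot: [[0.024, 1.0, 0.005], [1.0, -0.024, -0.002], [-0.002, 0.005, -1.0]]
ft_force: [0.9, 0.6, -0.6]
gripper_width: 92.6
grip_force: 0.0
```

```bash
python3 - <<'E'
from h import *
c=cmd([z(.003),z(-.45)]);st();K=(0,0,0)
sd=cams.get_image("side")
for t in(40,50):print("short side",*blob(sd,"side",(305,150,338,182),K,(180,255,t),72))
s0=cv2.imread("pics/side0.png");i0=cv2.imread("pics/top0.png")
hs=cv2.cvtColor(s0,cv2.COLOR_BGR2HSV);ht=cv2.cvtColor(i0,cv2.COLOR_BGR2HSV)
print("side row190",hs[190,250:285:3].tolist());print("top col300",ht[230:258:2,300].tolist())
for v in(100,115,125):print("shelf top",*blob(i0,"top",(262,228,350,260),(5,90,0),(30,255,v),20))
for v in(150,165,175):print("shelf side",*blob(s0,"side",(245,158,290,235),(5,90,0),(30,255,v),20))
p=legs(424,30,190,-3,c);legs(424,30,27,-3,p)
E
```

```text
cmd [618.184  83.22  199.083] tool y deg -1.3429039497524091
13.9 [619.998  83.528 201.122] [ 0.871  0.57  -0.595] 92.58314382573734 0.0
short side [621.862  84.625] [44.818 54.286] 85.79537200927734
short side [621.478  84.596] [46.73  55.758] 86.6102294921875
side row190 [[17, 116, 171], [17, 117, 168], [17, 115, 182], [15, 136, 146], [15, 155, 127], [16, 151, 123], [16, 154, 134], [15, 153, 137], [15, 147, 154], [17, 115, 186], [17, 113, 188], [17, 119, 190]]
top col300 [[15, 105, 143], [16, 105, 141], [15, 104, 142], [14, 124, 115], [15, 143, 105], [14, 145, 104], [14, 138, 102], [14, 137, 95], [15, 147, 92], [14, 137, 104], [16, 116, 123], [16, 105, 141], [16, 107, 133], [15, 106, 132]]
shelf top [413.41   26.522] [ 45.35  253.177] 2.512207269668579
shelf top [423.135  29.058] [261.461  56.442] 87.06639862060547
shelf top [422.461  29.181] [267.082  61.665] 86.88597869873047
shelf side [427.65   21.531] [282.408  60.193] 86.8398666381836
shelf side [427.214  21.692] [286.7    63.877] 86.49593353271484
shelf side [409.96   38.519] [394.612 109.513] 89.39056396484375
-> 424 30 190 -3.0
    [-0.192, -0.643, 0.031] [-0.001, 0.001, 0.018]
-> 424 30 27 -3.0
    [0.0, 0.0, 0.543] [0.0, 0.0, 0.0]
```

>>> {"api": "jog_arm", "payload": {
  "plan": [
    [[-0.05,-0.16,0.03],[0,0,0.018],0],
    [[-0.1,-0.32,0.03],[0,0,0.018],0],
    [[-0.14,-0.48,0.03],[0,0,0.018],0],
    [[-0.18,-0.6,0.03],[0,0,0.018],0],
    [[-0.191,-0.641,0.03],[0,0,0.018],0]
  ]
}}

```text
time_s: 14.45
tool_pos: [418.9, 28.3, 187.9]
eef_rot: [[0.053, 0.999, -0.007], [0.999, -0.053, -0.006], [-0.006, -0.007, -1.0]]
ft_force: [0.7, 0.7, 0.3]
gripper_width: 94.0
grip_force: 0.0
```

>>> {"api": "jog_arm", "payload": {
  "plan": [
    [[0,0,0],[0,0,0],0],
    [[0,0,0.1],[0,0,0],0],
    [[0,0,0.23],[0,0,0],0],
    [[0,0,0.35],[0,0,0],0],
    [[0,0,0.42],[0,0,0],0]
  ]
}}

```text
time_s: 14.95
tool_pos: [424.7, 30.3, 60.3]
eef_rot: [[0.051, 0.999, -0.003], [0.999, -0.051, -0.003], [-0.003, -0.003, -1.0]]
ft_force: [-0.3, -0.2, -0.4]
gripper_width: 94.0
grip_force: 0.0
```

>>> {"api": "jog_arm", "payload": {
  "plan": [
    [[0,0,0.05],[0,0,0],0],
    [[0,0,0.09],[0,0,0],0],
    [[0,0,0.115],[0,0,0],0],
    [[0,0,0.125],[0,0,0],0],
    [[0,0,0.125],[0,0,0],0]
  ]
}}

```text
time_s: 15.45
tool_pos: [425.2, 30.4, 24.3]
eef_rot: [[0.052, 0.999, -0.002], [0.999, -0.052, -0.002], [-0.002, -0.002, -1.0]]
ft_force: [-0.1, 0.0, -0.1]
gripper_width: 93.8
grip_force: 0.0
```

```bash
python3 - <<'E'
from h import *
o=(0,0,0)
c=cmd([((-.191,-.641,.03),(0,0,.018)),z(.42),z(.125)]);st()
im=cams.get_image("top");print(blob(im,"top",(328,180,352,212),(0,0,0),(180,255,45),72),blob(im,"top",(280,174,308,212),(0,0,0),(180,255,45),72))
sd=cams.get_image("side");cv2.imwrite("pics/c5.png",cv2.resize(sd[120:240,220:380],(640,480),interpolation=2))
E
```

```text
cmd [424.375  30.233  26.893] tool y deg -2.9629038642445007
15.45 [425.226  30.351  24.319] [-0.093  0.009 -0.106] 93.80558520775428 0.0
(array([611.528, -93.622]), array([39.728, 55.997]), 88.44295501708984) (array([616.712,  83.477]), array([38.777, 54.622]), 88.88739776611328)
```

View pics/c5.png

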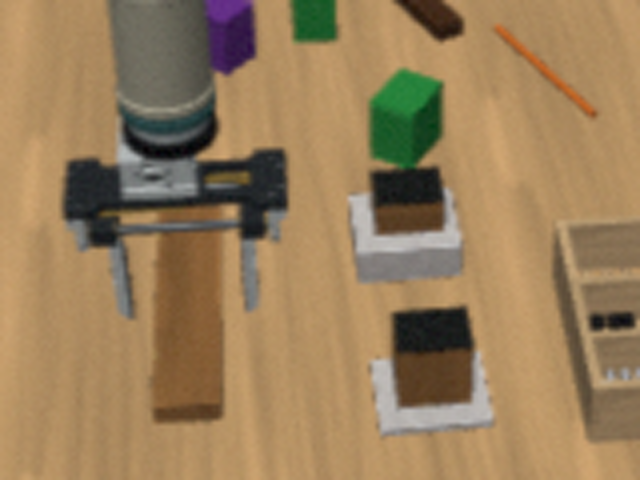

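>>> {"api": "jog_arm", "payload": {
  "plan": [
    [[0,0,0],[0,0,0],1],
    [[0,0,0],[0,0,0],1],
    [[0,0,0],[0,0,0],1],
    [[0,0,0],[0,0,0],1],
    [[0,0,0],[0,0,0],1]
  ],
  "squeeze": 35
}}

```text
time_s: 16.05
tool_pos: [424.9, 29.8, 26.0]
eef_rot: [[0.052, 0.999, 0.0], [0.999, -0.052, -0.003], [-0.003, 0.0, -1.0]]
ft_force: [0.7, -0.0, 0.8]
gripper_width: 57.4
grip_force: 0.0
```

>>> {"api": "jog_arm", "payload": {
  "plan": [
    [[0,0,0],[0,0,0],1],
    [[0,0,-0.08],[0,0,0],1],
    [[0,0,-0.18],[0,0,0],1],
    [[0,0,-0.3],[0,0,0],1],
    [[0,0,-0.35],[0,0,0],1]
  ]
}}

```text
time_s: 16.55
tool_pos: [425.4, 30.3, 133.0]
eef_rot: [[0.052, 0.999, 0.002], [0.999, -0.052, -0.003], [-0.002, 0.002, -1.0]]
ft_force: [1.0, 0.1, -2.6]
gripper_width: 54.7
grip_force: 35.0
```

>>> {"api": "jog_arm", "payload": {
  "plan": [
    [[0,0,0],[0,0,0],1],
    [[0,0,0],[0,0,0],1],
    [[0,0,0],[0,0,0],1],
    [[0,0,0],[0,0,0],1],
    [[0,0,0],[0,0,0],1]
  ]
}}

```text
time_s: 17.05
tool_pos: [424.2, 30.2, 130.1]
eef_rot: [[0.051, 0.999, -0.002], [0.999, -0.051, -0.003], [-0.003, -0.002, -1.0]]
ft_force: [-0.0, 0.9, -2.2]
gripper_width: 54.9
grip_force: 35.0
```

```bash
python3 - <<'E'
from h import *
c=cmd([z(-.35)]);st()
im=cams.get_image("top")
cv2.imwrite("pics/top2.png",im)
for v in(110,118):print(blob(im,"top",(255,215,352,262),(5,115,0),(30,255,v),125))
p=legs(616,-6,135,-1.3,c);legs(616,-6,101,-1.3,p)
E
```

```text
cmd [424.508  30.361 131.893] tool y deg -2.9629038642445007
17.05 [424.238  30.244 130.094] [-0.044  0.875 -2.215] 54.893902725772726 34.99788701534271
(array([417.613, -58.945]), array([80.633, 55.34 ]), 89.41027069091797)
(array([417.538, -59.048]), array([84.843, 57.019]), 88.16696166992188)
-> 616 -6 135 -1.3
    [-0.088, 0.644, -0.011] [-0.001, 0.001, -0.018]
-> 616 -6 101 -1.3
    [0.0, 0.0, 0.113] [0.0, 0.0, 0.0]
```

>>> {"api": "jog_arm", "payload": {
  "plan": [
    [[-0.02,0.13,-0.011],[0,0,-0.018],1],
    [[-0.04,0.27,-0.011],[0,0,-0.018],1],
    [[-0.06,0.41,-0.011],[0,0,-0.018],1],
    [[-0.08,0.54,-0.011],[0,0,-0.018],1],
    [[-0.084,0.61,-0.011],[0,0,-0.018],1]
  ]
}}

```text
time_s: 17.6
tool_pos: [609.2, -6.1, 133.4]
eef_rot: [[0.026, 1.0, 0.001], [1.0, -0.026, -0.003], [-0.003, 0.001, -1.0]]
ft_force: [0.2, 0.7, -1.8]
gripper_width: 54.9
grip_force: 35.0
```

>>> {"api": "jog_arm", "payload": {
  "plan": [
    [[-0.003,0.02,0],[0,0,0],1],
    [[-0.003,0.034,0],[0,0,0],1],
    [[-0.003,0.034,0],[0,0,0],1],
    [[-0.003,0.034,0],[0,0,0],1],
    [[-0.003,0.034,0],[0,0,0],1]
  ]
}}

```text
time_s: 18.1
tool_pos: [615.5, -5.5, 134.4]
eef_rot: [[0.023, 1.0, -0.001], [1.0, -0.023, -0.004], [-0.004, -0.001, -1.0]]
ft_force: [0.7, -0.1, -2.3]
gripper_width: 54.7
grip_force: 35.0
```

>>> {"api": "jog_arm", "payload": {
  "plan": [
    [[0,0,0.04],[0,0,0],1],
    [[0,0,0.08],[0,0,0],1],
    [[0,0,0.105],[0,0,0],1],
    [[0,0,0.11],[0,0,0],1],
    [[0,0,0.11],[0,0,0],1]
  ]
}}

```text
time_s: 18.6
tool_pos: [616.0, -5.7, 100.5]
eef_rot: [[0.024, 1.0, -0.001], [1.0, -0.024, -0.003], [-0.003, -0.001, -1.0]]
ft_force: [1.2, -0.1, -1.4]
gripper_width: 55.1
grip_force: 35.0
```

```bash
python3 - <<'E'
from h import *
c=cmd([((-.084,.61,-.011),(0,0,-.018)),((-.003,.034,0),(0,0,0)),z(.11)])
sd=cams.get_image("side");cv2.imwrite("pics/c6.png",cv2.resize(sd[120:240,260:420],(640,480),interpolation=2));st()
E
```

```text
cmd [616.099  -5.44  101.993] tool y deg -1.3429039497524093
18.65 [616.414  -5.653 101.029] [ 0.725 -0.37  -1.74 ] 54.640345351972364 34.9979031085968
```

View pics/c6.png

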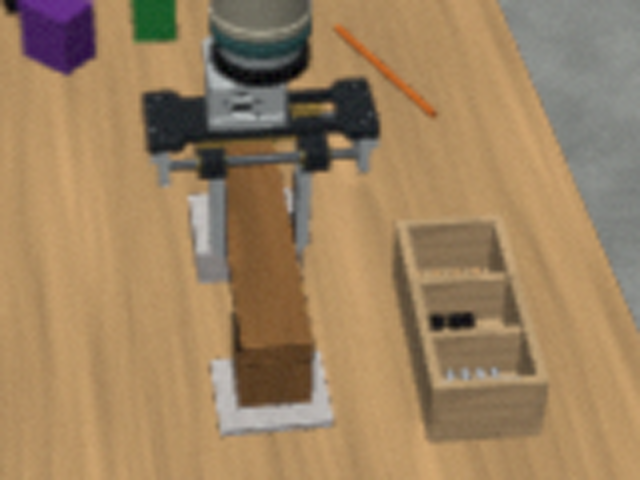

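The board sits over both blocks; lower and release.

>>> {"api": "jog_arm", "payload": {
  "plan": [
    [[0,0,0.004],[0,0,0],1],
    [[0,0,0.008],[0,0,0],1],
    [[0,0,0.01],[0,0,0],1],
    [[0,0,0.01],[0,0,0],1],
    [[0,0,0.01],[0,0,0],1]
  ]
}}

```text
time_s: 19.15
tool_pos: [616.4, -5.8, 98.3]
eef_rot: [[0.024, 1.0, -0.0], [1.0, -0.024, -0.003], [-0.003, -0.0, -1.0]]
ft_force: [-0.4, 0.3, -2.1]
gripper_width: 54.5
grip_force: 35.0
```

>>> {"api": "jog_arm", "payload": {
  "plan": [
    [[0,0,0],[0,0,0],0.2],
    [[0,0,0],[0,0,0],0.2],
    [[0,0,0],[0,0,0],0.2],
    [[0,0,0],[0,0,0],0.2],
    [[0,0,-0.05],[0,0,0],0.2]
  ]
}}

```text
time_s: 19.65
tool_pos: [615.0, -6.1, 112.1]
eef_rot: [[0.024, 1.0, -0.004], [1.0, -0.024, -0.003], [-0.004, -0.004, -1.0]]
ft_force: [-0.1, -0.7, 1.0]
gripper_width: 75.1
grip_force: 0.0
```

>>> {"api": "jog_arm", "payload": {
  "plan": [
    [[0,0,-0.1],[0,0,0],0.2],
    [[0,0,-0.23],[0,0,0],0.2],
    [[0,0,-0.35],[0,0,0],0.2],
    [[0,0,-0.4],[0,0,0],0.2],
    [[0,0,-0.4],[0,0,0],0.2]
  ]
}}

```text
time_s: 20.15
tool_pos: [617.8, -5.0, 236.1]
eef_rot: [[0.024, 1.0, 0.005], [1.0, -0.024, -0.003], [-0.003, 0.005, -1.0]]
ft_force: [-0.2, 0.4, -0.4]
gripper_width: 75.3
grip_force: 0.0
```

```bash
python3 - <<'E'
from h import *
c=cmd([z(.01),z(-.05),z(-.4)]);st()
s0=cv2.imread("pics/side0.png");hs=cv2.cvtColor(s0,cv2.COLOR_BGR2HSV)
i0=cv2.imread("pics/top0.png");sd=cams.get_image("side")
for v in(70,85):
  print("brk side",*blob(s0,"side",(270,250,302,282),(0,0,0),(180,255,v),45));print("brk top",*blob(i0,"top",(378,226,402,248),(0,0,0),(180,255,v),45))
def C(i,x0,y0,x1,y1): return cv2.resize(i[y0:y1,x0:x1],(400,300),interpolation=2)
cv2.imwrite("pics/c7.png",np.vstack([np.hstack([C(i0,370,222,410,252),C(s0,265,245,305,275+0)]),np.hstack([C(sd,280,140,380,215),C(s0,315,250,350,276)])]))
p=legs(461,-288,190,63.2,c)
E
```

```text
cmd [616.267  -5.279 233.993] tool y deg -1.3429039497524093
20.15 [617.834  -4.988 236.108] [-0.173  0.441 -0.378] 75.32797629652147 0.0
brk side [ 464.044 -307.215] [65.809 58.147] 63.30546569824219
brk top [ 458.727 -288.583] [41.224 46.899] 62.87333679199219
brk side [ 463.926 -307.235] [67.359 59.936] 63.05430221557617
brk top [ 458.883 -288.623] [43.701 49.583] 63.84358596801758
-> 461 -288 190 63.2
    [-0.477, -0.248, 0.074] [-0.001, 0.0, -0.359]
    [-0.271, -0.464, 0.074] [-0.001, 0.0, -0.359]
```

View pics/c7.png

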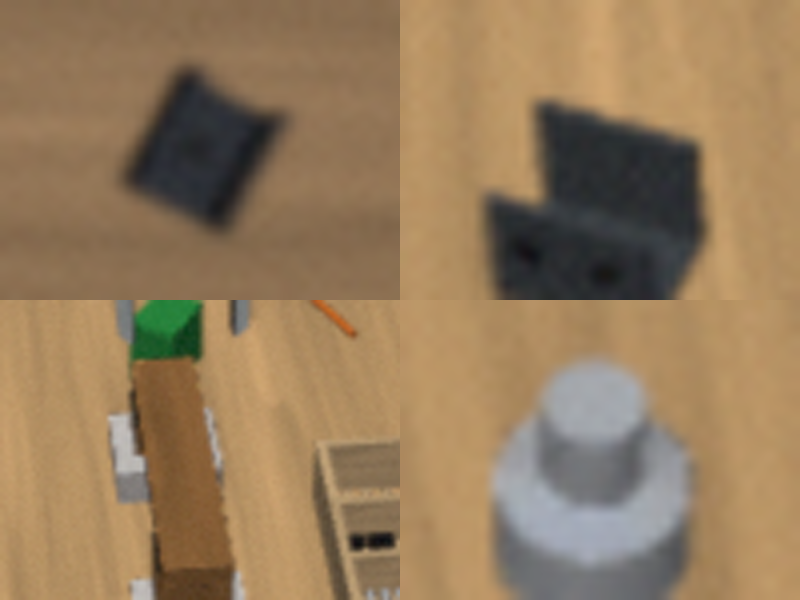

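Board lies across both blocks, squared with the pads. The bracket's walls run at about -27° (top-crop edges (130,185)-(185,70) and (225,230)-(285,115)), so I'll close across them at 63°.

>>> {"api": "jog_arm", "payload": {
  "plan": [
    [[-0.12,-0.06,0.074],[-0.001,0,-0.09],0.2],
    [[-0.24,-0.12,0.074],[-0.001,0,-0.18],0.2],
    [[-0.37,-0.19,0.074],[-0.001,0,-0.27],0.2],
    [[-0.477,-0.248,0.074],[-0.001,0,-0.359],0.2],
    [[-0.477,-0.248,0.074],[-0.001,0,-0.359],0.2]
  ],
  "squeeze": 20
}}

```text
time_s: 20.7
tool_pos: [534.0, -153.5, 208.3]
eef_rot: [[-0.509, 0.861, -0.007], [0.861, 0.509, -0.005], [-0.001, -0.008, -1.0]]
ft_force: [-0.7, 0.4, 0.0]
gripper_width: 75.2
grip_force: 0.0
```

>>> {"api": "jog_arm", "payload": {
  "plan": [
    [[-0.07,-0.12,0.074],[-0.001,0,-0.09],0.2],
    [[-0.14,-0.24,0.074],[-0.001,0,-0.18],0.2],
    [[-0.21,-0.37,0.074],[-0.001,0,-0.27],0.2],
    [[-0.271,-0.464,0.074],[-0.001,0,-0.359],0.2],
    [[-0.271,-0.464,0.074],[-0.001,0,-0.359],0.2]
  ]
}}

```text
time_s: 21.2
tool_pos: [457.3, -292.6, 186.8]
eef_rot: [[-0.89, 0.456, -0.003], [0.456, 0.89, -0.001], [0.002, -0.002, -1.0]]
ft_force: [0.0, 0.5, -1.5]
gripper_width: 75.3
grip_force: 0.0
```

>>> {"api": "jog_arm", "payload": {
  "plan": [
    [[0,0,0.1],[0,0,0],0.2],
    [[0,0,0.24],[0,0,0],0.2],
    [[0,0,0.36],[0,0,0],0.2],
    [[0,0,0.4],[0,0,0],0.2],
    [[0,0,0.4],[0,0,0],0.2]
  ]
}}

```text
time_s: 21.7
tool_pos: [460.7, -286.4, 67.8]
eef_rot: [[-0.894, 0.449, -0.001], [0.449, 0.894, 0.001], [0.001, 0.001, -1.0]]
ft_force: [-0.3, -0.7, 0.4]
gripper_width: 74.9
grip_force: 0.0
```

```bash
python3 - <<'E'
from h import *
cmd([((-.477,-.248,.074),(-.001,0,-.359)),((-.271,-.464,.074),(-.001,0,-.359)),z(.4)]);st()
sd=cams.get_image("side");cv2.imwrite("pics/c8.png",cv2.resize(sd[200:300,220:350],(650,500),interpolation=2))
E
```

```text
cmd [ 461.139 -287.94    69.962] tool y deg 63.27724828844961
21.7 [ 460.725 -286.359   67.827] [-0.285 -0.741  0.392] 74.92655004644459 0.0
```

View pics/c8.png

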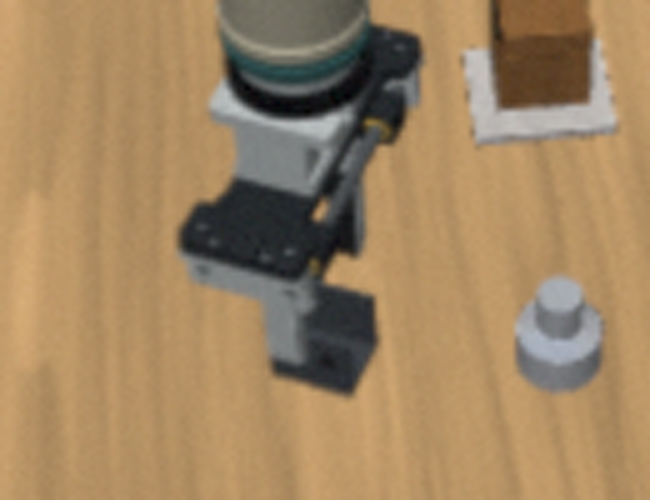

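The bracket lies between the fingers at (325,340). Descend, grip, lift.

>>> {"api": "jog_arm", "payload": {
  "plan": [
    [[0,0,0.05],[0,0,0],0.2],
    [[0,0,0.1],[0,0,0],0.2],
    [[0,0,0.125],[0,0,0],0.2],
    [[0,0,0.13],[0,0,0],0.2],
    [[0,0,0.13],[0,0,0],0.2]
  ]
}}

```text
time_s: 22.25
tool_pos: [461.4, -288.3, 30.4]
eef_rot: [[-0.893, 0.45, 0.002], [0.45, 0.893, -0.001], [-0.002, -0.0, -1.0]]
ft_force: [0.3, -0.6, -0.3]
gripper_width: 75.1
grip_force: 0.0
```

>>> {"api": "jog_arm", "payload": {
  "plan": [
    [[0,0,0],[0,0,0],1],
    [[0,0,0],[0,0,0],1],
    [[0,0,0],[0,0,0],1],
    [[0,0,0],[0,0,0],1],
    [[0,0,0],[0,0,0],1]
  ]
}}

```text
time_s: 22.75
tool_pos: [461.2, -289.1, 30.8]
eef_rot: [[-0.893, 0.45, 0.002], [0.45, 0.893, -0.003], [-0.003, -0.002, -1.0]]
ft_force: [-0.8, -0.6, 1.6]
gripper_width: 39.7
grip_force: 20.0
```

>>> {"api": "jog_arm", "payload": {
  "plan": [
    [[0,0,0],[0,0,0],1],
    [[0,0,-0.1],[0,0,0],1],
    [[0,0,-0.24],[0,0,0],1],
    [[0,0,-0.38],[0,0,0],1],
    [[0,0,-0.45],[0,0,0],1]
  ]
}}

```text
time_s: 23.25
tool_pos: [462.5, -287.8, 168.5]
eef_rot: [[-0.893, 0.449, 0.006], [0.449, 0.893, -0.002], [-0.006, 0.001, -1.0]]
ft_force: [1.4, -0.8, -1.9]
gripper_width: 39.9
grip_force: 20.0
```

>>> {"api": "jog_arm", "payload": {
  "plan": [
    [[0,0,0],[0,0,0],1],
    [[0,0,0],[0,0,0],1],
    [[0,0,0],[0,0,0],1]
  ]
}}

```text
time_s: 23.55
tool_pos: [460.0, -287.9, 163.9]
eef_rot: [[-0.893, 0.45, -0.0], [0.45, 0.893, -0.0], [0.0, -0.001, -1.0]]
ft_force: [0.2, 0.0, -2.6]
gripper_width: 39.9
grip_force: 20.0
```

```bash
python3 - <<'E'
from h import *
cmd([z(.13)]);c=cmd([z(-.45)]);im=cams.get_image("top");sd=cams.get_image("side");st()
# board pose: top face at z=92
for v in(100,108,116):print("board top",*blob(im,"top",(262,170,372,215),(5,115,0),(30,255,v),92))
for v in(150,160):print("board side",*blob(sd,"side",(290,140,350,222),(5,125,0),(30,255,v),92))
cv2.imwrite("pics/c9.png",np.hstack([cv2.resize(im[165:245,260:400],(400,229),interpolation=2),cv2.resize(sd[130:230,250:425],(400,229),interpolation=2)]))
p=legs(616,-6,190,-1.3,c)
E
```

```text
cmd [ 461.189 -287.928   30.962] tool y deg 63.27724828844961
cmd [ 461.016 -287.97   165.962] tool y deg 63.27724828844961
23.65 [ 460.249 -287.771  164.027] [-0.207  0.107 -1.879] 39.79328573086805 19.99851554632187
board top [605.361  -3.744] [251.147  39.598] 88.04630279541016
board top [613.873  -6.512] [259.695  56.801] 88.04630279541016
board top [614.489  -6.944] [263.422  58.205] 88.10382843017578
board side [616.921 -31.987] [318.043  63.96 ] 86.99869537353516
board side [617.14  -31.998] [318.043  64.398] 86.99869537353516
-> 616 -6 190 -1.3
    [-0.019, 0.536, -0.04] [0.0, 0.0, 0.359]
    [0.27, 0.463, -0.04] [0.0, 0.0, 0.359]
```

View pics/c9.png

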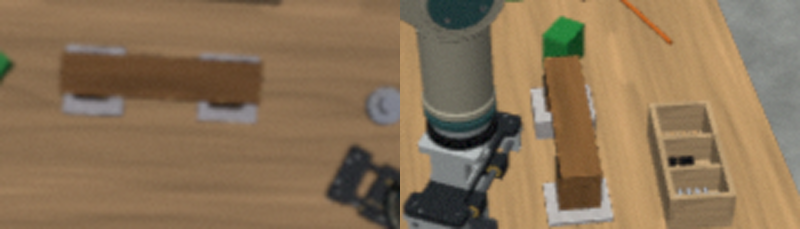

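>>> {"api": "jog_arm", "payload": {
  "plan": [
    [[0,0.13,-0.04],[0,0,0.09],1],
    [[-0.01,0.26,-0.04],[0,0,0.18],1],
    [[-0.015,0.4,-0.04],[0,0,0.27],1],
    [[-0.019,0.536,-0.04],[0,0,0.359],1],
    [[-0.019,0.536,-0.04],[0,0,0.359],1]
  ]
}}

```text
time_s: 24.15
tool_pos: [541.7, -138.6, 177.8]
eef_rot: [[-0.521, 0.853, 0.006], [0.853, 0.521, 0.003], [-0.0, 0.007, -1.0]]
ft_force: [0.6, -0.8, -1.7]
gripper_width: 39.5
grip_force: 20.0
```

>>> {"api": "jog_arm", "payload": {
  "plan": [
    [[0.07,0.12,-0.04],[0,0,0.09],1],
    [[0.14,0.24,-0.04],[0,0,0.18],1],
    [[0.21,0.36,-0.04],[0,0,0.27],1],
    [[0.27,0.463,-0.04],[0,0,0.362],1],
    [[0.27,0.463,-0.04],[0,0,0.362],1]
  ]
}}

```text
time_s: 24.65
tool_pos: [617.5, 1.5, 189.1]
eef_rot: [[0.022, 1.0, 0.004], [1.0, -0.022, 0.004], [0.004, 0.004, -1.0]]
ft_force: [-0.5, 0.7, -1.7]
gripper_width: 40.0
grip_force: 20.0
```

>>> {"api": "jog_arm", "payload": {
  "plan": [
    [[0,0,0],[0,0,0],1],
    [[0,0,0.08],[0,0,0],1],
    [[0,0,0.16],[0,0,0],1],
    [[0,0,0.2],[0,0,0],1],
    [[0,0,0.213],[0,0,0],1]
  ]
}}

```text
time_s: 25.15
tool_pos: [614.6, -8.2, 123.7]
eef_rot: [[0.03, 1.0, -0.001], [1.0, -0.03, -0.002], [-0.002, -0.001, -1.0]]
ft_force: [-0.0, -0.4, -1.3]
gripper_width: 39.9
grip_force: 20.0
```

>>> {"api": "jog_arm", "payload": {
  "plan": [
    [[0,0,0],[0,0,0],1],
    [[0,0,0],[0,0,0],1],
    [[0,0,0],[0,0,0],1]
  ]
}}

```text
time_s: 25.45
tool_pos: [616.9, -6.3, 126.6]
eef_rot: [[0.029, 1.0, 0.004], [1.0, -0.029, -0.002], [-0.001, 0.004, -1.0]]
ft_force: [0.4, 0.2, -2.7]
gripper_width: 39.7
grip_force: 20.0
```

```bash
python3 - <<'E'
from h import *
c=cmd([((-.019,.536,-.04),(0,0,.359)),((.27,.463,-.04),(0,0,.362)),z(.213)]);sd=cams.get_image("side");st()
cv2.imwrite("pics/c10.png",cv2.resize(sd[130:240,260:400],(636,500),interpolation=2))
E
```

```text
cmd [615.889  -5.971 126.35 ] tool y deg -1.6127893688988981
25.5 [616.761  -6.24  126.522] [-0.512  0.017 -1.833] 39.486902518761 19.998484253883362
```

View pics/c10.png

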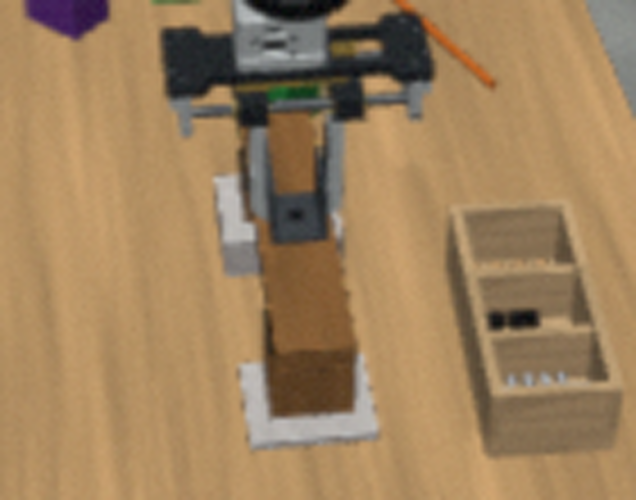

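>>> {"api": "jog_arm", "payload": {
  "plan": [
    [[0,0,0.005],[0,0,0],1],
    [[0,0,0.01],[0,0,0],1],
    [[0,0,0.011],[0,0,0],1],
    [[0,0,0.011],[0,0,0],0.35],
    [[0,0,0.011],[0,0,0],0.35]
  ]
}}

```text
time_s: 26.0
tool_pos: [616.3, -6.2, 122.4]
eef_rot: [[0.028, 1.0, 0.003], [1.0, -0.028, -0.002], [-0.001, 0.003, -1.0]]
ft_force: [-0.5, -0.6, -0.6]
gripper_width: 52.5
grip_force: 0.0
```

>>> {"api": "jog_arm", "payload": {
  "plan": [
    [[0,0,0],[0,0,0],0.35],
    [[0,0,0],[0,0,0],0.35],
    [[0,0,-0.05],[0,0,0],0.35],
    [[0,0,-0.15],[0,0,0],0.35],
    [[0,0,-0.3],[0,0,0],0.35]
  ]
}}

```text
time_s: 26.5
tool_pos: [614.5, -6.3, 212.2]
eef_rot: [[0.028, 1.0, -0.002], [1.0, -0.028, -0.001], [-0.002, -0.002, -1.0]]
ft_force: [1.4, -1.2, 1.2]
gripper_width: 61.1
grip_force: 0.0
```

```bash
python3 - <<'E'
from h import *
c=cmd([z(.011),z(-.3)]);st()
sd=cv2.imread("pics/side0.png")
# grip top disc (bright) at z=58 in the side view
for v in(150,165,180):print(blob(sd,"side",(322,250,342,270),(0,0,v),(180,70,255),58))
i0=cv2.imread("pics/top0.png");print(blob(i0,"top",(385,190,405,212),(0,0,120),(180,70,255),28))
p=legs(595,-307,200,-1.6,c);legs(595,-307,58,-1.6,p)
E
```

```text
cmd [615.777  -5.998 213.05 ] tool y deg -1.6127893688988981
26.5 [614.467  -6.347 212.173] [ 1.376 -1.245  1.225] 61.073933367902136 0.0
(array([ 594.482, -319.003]), array([53.142, 48.763]), 82.31124877929688)
(array([ 589.516, -337.099]), array([20.937, 46.031]), 72.31312561035156)
(array([ 587.573, -338.768]), array([12.114, 26.682]), 82.31405639648438)
(array([ 593.777, -311.667]), array([52.715, 48.236]), 14.885482788085938)
-> 595 -307 200 -1.6
    [-0.502, -0.021, 0.022] [0.0, -0.0, -0.0]
    [-0.502, -0.021, 0.022] [0.0, -0.0, -0.0]
-> 595 -307 58 -1.6
    [0.0, 0.0, 0.473] [0.0, 0.0, 0.0]
```

>>> {"api": "jog_arm", "payload": {
  "plan": [
    [[-0.12,-0.005,0.02],[0,0,0],0.35],
    [[-0.25,-0.01,0.02],[0,0,0],0.35],
    [[-0.38,-0.016,0.02],[0,0,0],0.35],
    [[-0.48,-0.021,0.02],[0,0,0],0.35],
    [[-0.502,-0.021,0.02],[0,0,0],0.35]
  ],
  "squeeze": 45
}}

```text
time_s: 27.0
tool_pos: [604.8, -161.9, 207.1]
eef_rot: [[0.035, 0.999, 0.002], [0.999, -0.035, -0.005], [-0.004, 0.002, -1.0]]
ft_force: [1.2, -0.2, 0.1]
gripper_width: 61.0
grip_force: 0.0
```

>>> {"api": "jog_arm", "payload": {
  "plan": [
    [[-0.12,-0.005,0.02],[0,0,0],0.35],
    [[-0.25,-0.01,0.02],[0,0,0],0.35],
    [[-0.38,-0.016,0.02],[0,0,0],0.35],
    [[-0.48,-0.021,0.02],[0,0,0],0.35],
    [[-0.502,-0.021,0.02],[0,0,0],0.35]
  ]
}}

```text
time_s: 27.5
tool_pos: [594.1, -310.8, 201.0]
eef_rot: [[0.034, 0.999, 0.002], [0.999, -0.034, -0.003], [-0.003, 0.002, -1.0]]
ft_force: [-0.5, -0.4, -0.1]
gripper_width: 61.2
grip_force: 0.0
```

>>> {"api": "jog_arm", "payload": {
  "plan": [
    [[0,0,0.1],[0,0,0],0.35],
    [[0,0,0.2],[0,0,0],0.35],
    [[0,0,0.25],[0,0,0],0.35],
    [[0,0,0.25],[0,0,0],0.35],
    [[0,0,0.25],[0,0,0],0.35]
  ]
}}

```text
time_s: 28.0
tool_pos: [596.1, -305.8, 126.7]
eef_rot: [[0.027, 1.0, 0.004], [1.0, -0.027, -0.001], [-0.001, 0.004, -1.0]]
ft_force: [-0.0, 0.4, 0.4]
gripper_width: 61.2
grip_force: 0.0
```

```bash
python3 - <<'E'
from h import *
o=(0,0,0)
cmd([((-.502,-.021,.02),o)]*2+[z(.25)]);sd=cams.get_image("side");st()
print(plane("side",[[332.06,259.1]],58))
cv2.imwrite("pics/c11.png",cv2.resize(sd[215:295,280:380],(700,560),interpolation=2))
E
```

```text
cmd [ 594.817 -306.697  125.928] tool y deg -1.6127893688988981
28.05 [ 596.397 -306.293  127.319] [0.675 0.108 1.164] 60.96402045394136 0.0
[[ 598.275 -309.72    58.   ]]
```

View pics/c11.png

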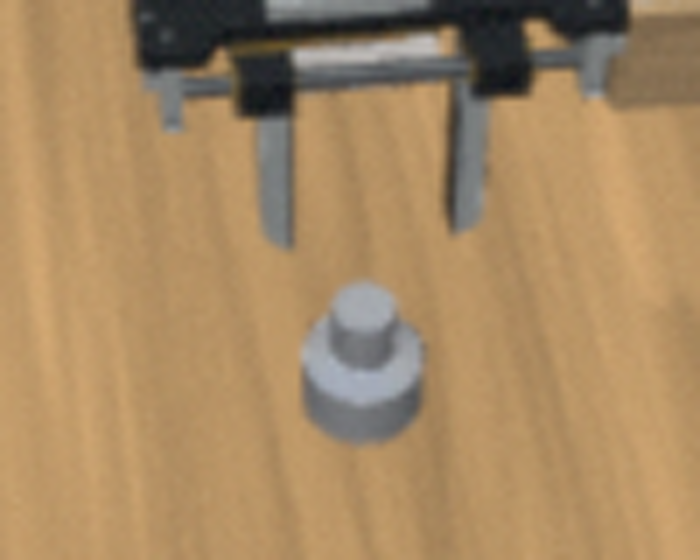

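The weight is centred between the fingers (363,365). Descend with a small correction and grip the cylinder.

>>> {"api": "jog_arm", "payload": {
  "plan": [
    [[-0.009,0.004,0.06],[0,0,0],0.35],
    [[-0.009,0.004,0.12],[0,0,0],0.35],
    [[-0.009,0.004,0.18],[0,0,0],0.35],
    [[-0.009,0.004,0.215],[0,0,0],0.35],
    [[-0.009,0.004,0.226],[0,0,0],0.35]
  ]
}}

```text
time_s: 28.55
tool_pos: [595.0, -309.3, 55.5]
eef_rot: [[0.028, 1.0, -0.001], [1.0, -0.028, -0.0], [-0.0, -0.001, -1.0]]
ft_force: [0.7, 0.4, 0.4]
gripper_width: 61.1
grip_force: 0.0
```

>>> {"api": "jog_arm", "payload": {
  "plan": [
    [[0,0,0],[0,0,0],0.35],
    [[0,0,0],[0,0,0],1],
    [[0,0,0],[0,0,0],1],
    [[0,0,0],[0,0,0],1],
    [[0,0,0],[0,0,0],1]
  ]
}}

```text
time_s: 29.05
tool_pos: [596.5, -310.0, 58.4]
eef_rot: [[0.029, 1.0, 0.003], [1.0, -0.029, -0.002], [-0.002, 0.003, -1.0]]
ft_force: [0.7, 1.1, -0.2]
gripper_width: 32.6
grip_force: 0.0
```

>>> {"api": "jog_arm", "payload": {
  "plan": [
    [[0,0,0],[0,0,0],1],
    [[0,0,-0.06],[0,0,0],1],
    [[0,0,-0.18],[0,0,0],1],
    [[0,0,-0.32],[0,0,0],1],
    [[0,0,-0.4],[0,0,0],1]
  ]
}}

```text
time_s: 29.55
tool_pos: [597.4, -309.6, 181.5]
eef_rot: [[0.028, 1.0, 0.006], [1.0, -0.028, -0.002], [-0.002, 0.006, -1.0]]
ft_force: [1.1, -0.4, -6.1]
gripper_width: 24.9
grip_force: 45.0
```

>>> {"api": "jog_arm", "payload": {
  "plan": [
    [[0,0,0],[0,0,0],1],
    [[0,0,0],[0,0,0],1],
    [[0,0,0],[0,0,0],1]
  ]
}}

```text
time_s: 29.85
tool_pos: [594.2, -309.4, 175.6]
eef_rot: [[0.028, 1.0, -0.002], [1.0, -0.028, -0.0], [-0.0, -0.002, -1.0]]
ft_force: [-0.5, -0.5, -6.4]
gripper_width: 25.1
grip_force: 45.0
```

```bash
python3 - <<'E'
from h import *
cmd([((-.009,.004,.226),(0,0,0))]);c=cmd([z(-.4)]);st()
im=cams.get_image("top")
for v in(50,60,70):print("bracket",*blob(im,"top",(306,180,334,212),(0,0,0),(180,255,v),137))
for v in(108,116):print("board top",*blob(im,"top",(262,170,372,215),(5,115,0),(30,255,v),92))
p=legs(614,-95,178,-1.6,c)
E
```

```text
cmd [ 596.028 -309.408   58.128] tool y deg -1.6127893688988981
cmd [ 595.873 -309.446  178.128] tool y deg -1.6127893688988981
29.85 [ 594.247 -309.389  175.582] [-0.501 -0.549 -6.407] 25.075427065599836 44.97144928725902
bracket [627.131  -8.554] [42.247  9.08 ] 88.2221450805664
bracket [612.845  -7.712] [45.804 40.479] 88.16846466064453
bracket [612.861  -7.448] [49.421 42.646] 89.0501708984375
board top [613.927  -6.883] [258.918  56.618] 88.10336303710938
board top [614.071  -6.124] [262.511  57.365] 88.31367492675781
-> 614 -95 178 -1.6
    [0.358, 0.02, 0.0] [0.0, -0.0, -0.0]
    [0.358, 0.02, 0.0] [0.0, -0.0, -0.0]
```

>>> {"api": "jog_arm", "payload": {
  "plan": [
    [[0.1,0.005,0],[0,0,0],1],
    [[0.2,0.01,0],[0,0,0],1],
    [[0.3,0.016,0],[0,0,0],1],
    [[0.35,0.02,0],[0,0,0],1],
    [[0.358,0.02,0],[0,0,0],1]
  ]
}}

```text
time_s: 30.4
tool_pos: [605.1, -199.5, 177.0]
eef_rot: [[0.024, 1.0, 0.001], [1.0, -0.024, 0.0], [0.0, 0.001, -1.0]]
ft_force: [0.6, 0.4, -5.7]
gripper_width: 25.1
grip_force: 45.0
```

>>> {"api": "jog_arm", "payload": {
  "plan": [
    [[0.1,0.005,0],[0,0,0],1],
    [[0.2,0.01,0],[0,0,0],1],
    [[0.3,0.016,0],[0,0,0],1],
    [[0.35,0.02,0],[0,0,0],1],
    [[0.358,0.02,0],[0,0,0],1]
  ]
}}

```text
time_s: 30.9
tool_pos: [614.5, -94.2, 177.5]
eef_rot: [[0.026, 1.0, 0.002], [1.0, -0.026, -0.001], [-0.001, 0.002, -1.0]]
ft_force: [-0.3, 0.1, -6.2]
gripper_width: 25.0
grip_force: 45.0
```

>>> {"api": "jog_arm", "payload": {
  "plan": [
    [[0,0,0],[0,0,0],1],
    [[0,0,0.03],[0,0,0],1],
    [[0,0,0.06],[0,0,0],1],
    [[0,0,0.08],[0,0,0],1],
    [[0,0,0.08],[0,0,0],1]
  ]
}}

```text
time_s: 31.4
tool_pos: [613.0, -96.2, 151.9]
eef_rot: [[0.029, 1.0, -0.001], [1.0, -0.029, -0.002], [-0.002, -0.001, -1.0]]
ft_force: [-1.3, 0.1, -6.8]
gripper_width: 25.0
grip_force: 45.0
```

>>> {"api": "jog_arm", "payload": {
  "plan": [
    [[0,0,0],[0,0,0],1],
    [[0,0,0],[0,0,0],1],
    [[0,0,0],[0,0,0],1]
  ]
}}

```text
time_s: 31.7
tool_pos: [614.5, -95.2, 154.0]
eef_rot: [[0.028, 1.0, 0.003], [1.0, -0.028, -0.002], [-0.001, 0.003, -1.0]]
ft_force: [-0.1, 0.6, -6.5]
gripper_width: 25.2
grip_force: 45.0
```

```bash
python3 - <<'E'
from h import *
o=(0,0,0)
cmd([((.358,.02,0),o)]*2+[z(.08)]);sd=cams.get_image("side");st()
cv2.imwrite("pics/c12.png",cv2.resize(sd[140:230,280:390],(660,540),interpolation=2))
E
```

```text
cmd [613.945 -95.061 154.219] tool y deg -1.6127893688988981
31.75 [614.438 -95.227 153.974] [ 0.058  0.692 -6.651] 25.024643977724878 44.97198457480408
```

View pics/c12.png

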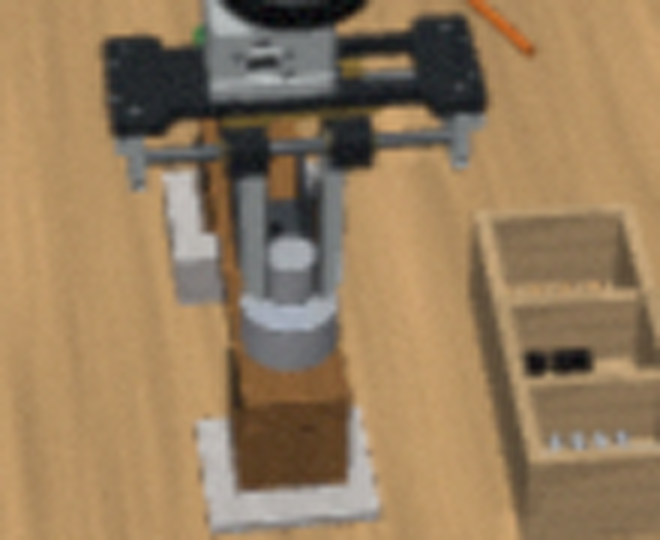

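```bash
python3 - <<'E'
from h import *
sd=cams.get_image("side");print(plane("side",[[328.6,182.0]],154))
for v in(100,):
  # foot rim: extreme left/right columns of light-grey
  print(blob(sd,"side",(316,185,340,203),(0,0,100),(180,60,255),124-28))
print(proj("side",[[616.6,-95,154],[616.6,-95,124]]))
E
```

```text
[[619.365 -93.114 154.   ]]
(array([621.352, -76.936]), array([76.243, 54.261]), 82.30390930175781)
[[327.779 182.49 ]
 [327.684 189.937]]
```

>>> {"api": "jog_arm", "payload": {
  "plan": [
    [[0,0,0.005],[0,0,0],1],
    [[0,0,0.01],[0,0,0],1],
    [[0,0,0.013],[0,0,0],1],
    [[0,0,0.013],[0,0,0],1],
    [[0,0,0.013],[0,0,0],1]
  ]
}}

```text
time_s: 32.3
tool_pos: [614.3, -95.3, 150.1]
eef_rot: [[0.029, 1.0, 0.002], [1.0, -0.029, -0.002], [-0.002, 0.003, -1.0]]
ft_force: [-1.4, 0.7, -0.9]
gripper_width: 25.1
grip_force: 45.0
```

>>> {"api": "jog_arm", "payload": {
  "plan": [
    [[0,0,0],[0,0,0],0.4],
    [[0,0,0],[0,0,0],0.4],
    [[0,0,0],[0,0,0],0.4],
    [[0,0,0],[0,0,0],0.4],
    [[0,0,-0.05],[0,0,0],0.4]
  ]
}}

```text
time_s: 32.8
tool_pos: [612.8, -95.4, 163.6]
eef_rot: [[0.028, 1.0, -0.001], [1.0, -0.028, -0.001], [-0.001, -0.001, -1.0]]
ft_force: [-0.3, 0.4, -1.0]
gripper_width: 56.0
grip_force: 0.0
```

>>> {"api": "jog_arm", "payload": {
  "plan": [
    [[0,0,-0.1],[0,0,0],0.4],
    [[0,0,-0.2],[0,0,0],0.4],
    [[-0.1,0,-0.3],[0,0,0],0.4],
    [[-0.25,0,-0.3],[0,0,0],0.4],
    [[-0.4,0,-0.3],[0,0,0],0.4]
  ]
}}

```text
time_s: 33.3
tool_pos: [611.6, -215.8, 258.0]
eef_rot: [[0.026, 1.0, 0.006], [1.0, -0.026, -0.003], [-0.003, 0.006, -1.0]]
ft_force: [0.5, -0.8, -0.3]
gripper_width: 56.6
grip_force: 0.0
```

>>> {"api": "jog_arm", "payload": {
  "plan": [
    [[-0.16,-0.1,0],[0,0,0],0.4],
    [[-0.32,-0.2,0],[0,0,0],0.4],
    [[-0.45,-0.3,0],[0,0,0],0.4],
    [[-0.5,-0.4,0],[0,0,0],0.4],
    [[-0.5,-0.4,0],[0,0,0],0.4]
  ]
}}

```text
time_s: 33.8
tool_pos: [479.9, -368.2, 255.2]
eef_rot: [[0.039, 0.999, -0.003], [0.999, -0.039, -0.005], [-0.005, -0.002, -1.0]]
ft_force: [1.4, -1.0, 0.3]
gripper_width: 56.2
grip_force: 0.0
```

```bash
python3 - <<'E'
from h import *
st();im=cams.get_image("top");sd=cams.get_image("side")
print("weight top",*blob(im,"top",(328,180,354,212),(0,0,100),(180,70,255),120))
print("bracket",*blob(im,"top",(306,180,334,212),(0,0,0),(180,255,60),137))
print("board",*blob(im,"top",(262,170,372,215),(5,115,0),(30,255,112),92))
cv2.imwrite("pics/c13.png",np.hstack([cv2.resize(im[165:225,265:365],(400,240),interpolation=2),cv2.resize(sd[140:230,265:415],(400,240),interpolation=2)]))
E
```

```text
33.8 [ 479.928 -368.188  255.162] [ 1.384 -0.986  0.313] 56.156996642553345 0.0
weight top [617.331 -91.288] [77.592 57.74 ] 86.97891235351562
bracket [612.736  -8.02 ] [45.843 41.078] 86.7779312133789
board [614.855  16.614] [214.763  57.184] 88.08871459960938
```

View pics/c13.png

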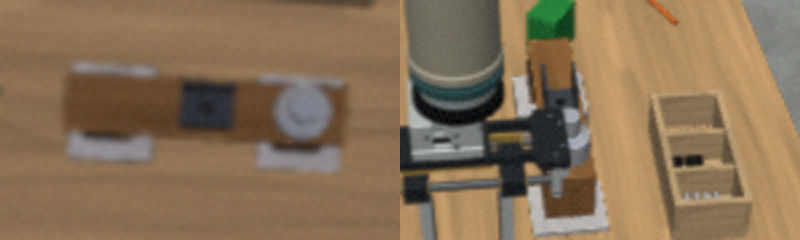

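Everything stands as intended: board across both blocks, bracket at (207,104), and weight at (303,110), about y = -92 against the tall block's -94. Let it settle, then hand in.

>>> {"api": "jog_arm", "payload": {
  "plan": [
    [[0,0,0],[0,0,0],0.4],
    [[0,0,0],[0,0,0],0.4],
    [[0,0,0],[0,0,0],0.4],
    [[0,0,0],[0,0,0],0.4],
    [[0,0,0],[0,0,0],0.4]
  ]
}}

```text
time_s: 34.4
tool_pos: [486.7, -361.1, 254.8]
eef_rot: [[0.028, 1.0, 0.002], [1.0, -0.028, -0.001], [-0.001, 0.002, -1.0]]
ft_force: [0.1, -0.3, -0.6]
gripper_width: 56.4
grip_force: 0.0
```

```bash
python3 - <<'E'
from h import *
print(plane("top",[[340.75,192.5]],120));print(workorder.hand_in())
E
```

```text
[[612.045 -96.355 120.   ]]
the job is handed in; nothing more can be done
None
```

I built the stack and handed the job in at about 34 s: in the last pictures blocks, board, bracket and weight stand in place, each a few mm off by camera (tolerances 14–15 mm), and the hand-in returned no verdict.

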